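# Bring the steady rest's jaw up with the slip key

## Robot

A 6-joint arm with a two-finger parallel gripper is mounted at the origin on the work surface. World frame = base frame: x ahead of the robot, y to its left, z up, the work surface at z = 0. Lengths are in m, angles in rad, forces in N, time in s.
With the tool pointing down it reaches from about 0.35 to 1 m from the base axis. Payload 7.1 kg.
Tool frame: the origin (TCP) lies between the finger pads; the fingertips stand 22 mm ahead of it and the grasp point (between the pads) lies 3 mm ahead of it; x points along the fingers, y is the direction in which the jaws open and shut, and the axes are right-handed (so a half turn about x gives the same grasp; the last joint's range is limited). The gripper opens to 85 mm and grips with 20 to 120 N. Pads are 22 mm wide; open, the fingers measure 114 mm over their backs; the gripper's body (76 mm by 85 mm) begins 54 mm behind the grasp point. The pads swing forward as they close: fully open they stand 13 mm farther back than shut.
Start: joints at [1.147, 0.423, 1.63, -0, 1.089, -0.019], TCP at [0.246, 0.574, 0.227] pointing down, gripper open.
Joint ranges: [-3, 3], [-0.9, 2.11], [0.09, 2.58], [-1.31, 4.45], [0.11, 2.69], [-2.54, 2.54]. Speed limits (rad/s): [2.39, 2.39, 3.01, 3.14, 3.14, 3.14].

## Interface

Orientations are given as a rotation vector (axis times angle).
In Python, from rig import manip gives the robot as it stands. The module is installed in compiled form; this text tells all that it offers. Calls block until the motion is done:
- manip.move_to(position, orientation): joint-space move of the TCP to a pose.
- manip.servo_line(position, orientation=None, rate=0.15): straight line of the TCP; orientation=None keeps the orientation; rate is the mean speed in m/s.
- manip.set_joints(angles): joint-space move.
- manip.command_gripper(opening, f_grip=None): finger opening in m; f_grip is the grip in N (None keeps the last); returns when the fingers have stopped.
- manip.hold(seconds).
- manip.solve_ik(position, orientation): joint angles nearest the present ones, or None.
- manip.camera(name): name is "scene" or "side" or "wrist"; returns a dict with "image" (420x560x3 uint8, red, green, blue), "fx", "fy", "cx", "cy" (pixels), "cam_to_world" (4x4, takes a point from camera to world coordinates); the wrist camera has in their place "mount" (4x4, takes a point from camera to tool coordinates, whose origin is the TCP and whose axes are the tool frame's). Camera axes: x right, y down, z forward; pixel columns grow to the right and rows downward; lengths in m; the calibration is good to about 2 mm. A picture is of the moment at which its call begins: read the wrist's pose just before it. There is no depth.
A pose or a line that the arm cannot do raises manip.IKError and nothing moves.
- manip.sign_off(): hands the job in, once; it reports no verdict.
Readings, each from a call of its own:
- manip.get_time(): time.
- manip.get_joint_positions(): joint angles.
- manip.get_joint_vel(): joint speeds.
- manip.get_tau(): joint torques, N m.
- manip.get_position(): TCP position.
- manip.get_ee_rot(): TCP orientation.
- manip.get_contact_force(): force on the tool from outside, world axes, zero at the start.
- manip.get_torque(): the same for the moment, N m.
- manip.get_width(): finger opening in m.
Only numpy, scipy, OpenCV 4.12 (cv2) and the standard library are available. Lean on these libraries where they do the work, as an engineer would, in place of code of your own. Each camera call takes 0.05 s, during which the arm holds its last target.

## Task

Set the front upper jaw of the lathe's steady rest: put the orange-handled slip key on that leaning jaw screw and turn it under a light push until it drops fully home over the splines, then turn it clockwise until its clutch slips, and stop there within an eighth of a turn. Leave the key sitting home on the screw and let go; do not ram it, and do not disturb the other things on the bench.

Things in the scene. Friction and masses are not known exactly. Their poses are not given: they have to be found in the camera images.
- slip_key: Slip key: key for the steady's jaw screws, orange wing handle, 95 mm tall, 400 g (or a fifth off), standing mouth down on the bench. Origin: centre of the mouth; z runs up to the handle. From the mouth up: knurled steel sleeve 54 mm wide (0-45 mm), brass clutch ring (45-51), black handle disc 51 mm wide (51-57), wing (57-95). Push it on with a few newtons, never over 80 N.
- key_bore (a point): Top of the key's cross-shaped bore, on its axis, 45 mm above the mouth. The bore, open at the mouth, is four slots 13 mm wide, 22 mm long from the axis, lying along the key's x and y axes, between square lands whose corners stand 9 mm from the axis.
- key_wing (a point): Grip point in the wing handle, on the key's axis, 79 mm above the mouth. The wing is a flat upright bar: 62 mm long (along this point's x), 16 mm thick (along its y), from 22 mm below this point (where the wider handle disc begins) to 16 mm above it. Grip it across its thickness.
- key_grip (a joint): The key's slip clutch: turn of the handle relative to the sleeve, rad, 0 at first, growing as the handle turns clockwise (seen from the handle end). It slips by friction, either way, at about 0.40 N m and stays where it is left; at lower torques handle and sleeve turn as one.
- steady: Steady rest: dark cast ring, 124 mm across, standing on the lathe's bed around the turned bar (32 mm, level, 190 mm above the bench). It has three jaw screws; this job is the front upper one, leaning up towards the robot, 30 degrees from vertical. Origin: bench level under the bar's axis; x points away from the robot, y along the bar to the chuck.
- screw_seat (a point): Front upper jaw screw: centre of its collar's outer face, 82 mm from the bar's axis. z points outward along the screw; x, y do not turn with it. The collar is 40 mm wide. With the key fully home its mouth rests on this face, its origin on this point. The screw turns at about 0.12 N m; clockwise (seen from outside) feeds the jaw; it comes up hard after 0.3 to 1.2 rad, jaw on bar.
- screw_nose (a point): Tip of that screw, 40 mm out from the seat; z as there. From the seat out: cross spline, two crossed bars 40 x 10 mm, 20 mm high, ends chamfered 1.5 mm; then a round nose 16 mm wide, 20 mm long, tip tapered to 6 mm. The key slides down the nose, then stands on the spline ends, 20 mm from home, unless the slots match to 7 degrees (every 90). How the splines stand is random: feel for it.
- front_jaw (a joint): Travel in m of the brass-tipped jaw under that screw: grows towards the bar and reaches it at 0.0025. Driven by the screw.
- oil_can: A green squeeze-type oil can with a thin bent brass spout, 72 mm across, 135 mm tall, standing. Origin: centre of its foot.
- flange: A turned steel flange lying flat: disc 90 mm across, 14 mm thick, with a 48 mm hub rising to 42 mm. Origin: centre of its underside.
- tube_end: A cut end of dark steel tube standing on end, 68 mm across, 70 mm tall. Origin: centre of its underside.
- tool_holder: A dark steel lathe tool holder block 55 x 32 x 45 mm with a turning tool sticking out of it to 65 mm from the origin. Origin: centre of the block's underside.
- chuck_key: A plain steel T-handled chuck key lying on the bench, 110 mm long, its cross bar 110 mm (not the tool for this job). Origin: bench level under its middle.
- hammer: A wooden-handled hammer lying on the bench, 240 mm long.
- caliper: A steel caliper with a black slide, lying flat, 190 mm long. Origin: bench level, near its middle.

How it is judged:
On the way, in this order (a step that is already met when the one before it is completed fails the run):
1. the key has dropped fully home over the splines of the front upper jaw screw (distance between slip_key and screw_seat below 0.007 m and angle between the z axis of slip_key and the z axis of screw_seat, either way round below 0.2 rad), for 0.2 s.
2. the clutch has slipped clockwise by at least 0.12 rad with the key home and the jaw on the bar (all of step 1 and value of joint key_grip above 0.12 rad and value of joint front_jaw above 0.0022 m), for 0.1 s.
At the end, for the whole second after the job is handed in: The slip key sits at rest on the front upper jaw screw, its mouth within 7 mm of the seat and its axis within 0.2 rad of the screw's; its clutch has slipped clockwise by more than 0.12 and less than 0.8 rad; the jaw is within 0.3 mm of touching the bar (front_jaw above 0.0022) (all of step 2 and value of joint key_grip below 0.8 rad and linear speed of slip_key below 0.02 m/s).
It fails at once if the clutch was slipped on past an eighth of a turn (0.8 rad) instead of stopping (value of joint key_grip above 0.8 rad).
It fails at once if the key was rammed onto the screw (over 80 N between the key and the steady rest) (contact force between slip_key and steady above 80 N).
It fails at once if another thing on the bench was shifted by more than 40 mm (distance of any of oil_can, flange, tube_end, tool_holder, chuck_key, hammer, caliper from where it was at the start of the episode above 0.04 m).
It also fails if it takes over 64 s, if anything falls off the work surface, if the arm or the gripper's body presses on something with over 40 N, if the wrist force passes 120 N, or if a joint passes its speed limit or range.

## Working session

There is one attempt and no reset: what is moved stays moved. The work goes in short steps, each a Python script; the robot and the scene stay as the last script left them, time stands still between calls to the robot, and variables do not carry over. Pictures are saved under pics/ and viewed, and the job is handed in when it is done.

```bash
mkdir -p pics; python3 - <<'E'
from rig import manip
import cv2,numpy as np
np.set_printoptions(precision=4,suppress=True)
print(manip.get_time(),manip.get_position(),manip.get_ee_rot(),manip.get_width())
for n in ["scene","side","wrist"]:
    c=manip.camera(n); cv2.imwrite(f"pics/{n}0.png",c["image"][:,:,::-1])
    print(n,c["fx"],c["fy"],c["cx"],c["cy"]); print(c.get("cam_to_world",c.get("mount")))
print(manip.get_time())
E
```

```text
0.0 [0.2459 0.574  0.2259] [ 0.3164  1.5477 -0.3188] 0.08541460642336454
scene 404.296964569536 404.296964569536 280.3350353763068 207.9485120902814
[[-0.0118  0.8426 -0.5384  1.1948]
 [ 0.9998  0.0176  0.0057 -0.0207]
 [ 0.0142 -0.5383 -0.8427  1.247 ]
 [ 0.      0.      0.      1.    ]]
side 417.0021969911644 417.0021969911644 279.1832537133602 206.0505778287492
[[ 0.9561 -0.2233  0.1895  0.2417]
 [-0.2929 -0.7378  0.6081 -0.8373]
 [ 0.004  -0.637  -0.7709  1.2266]
 [ 0.      0.      0.      1.    ]]
wrist 357.0117074768315 357.0117074768315 284.6058375008646 215.39838288999974
[[-0.0011 -0.2965  0.955  -0.146 ]
 [ 1.      0.0006  0.0014  0.0002]
 [-0.001   0.955   0.2965 -0.0755]
 [ 0.      0.      0.      1.    ]]
0.15
```

View pics/scene0.png

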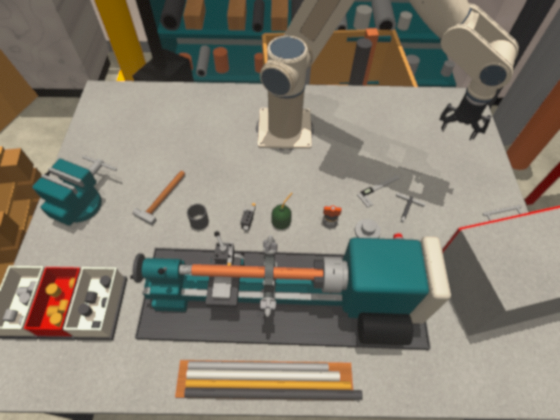

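View pics/side0.png

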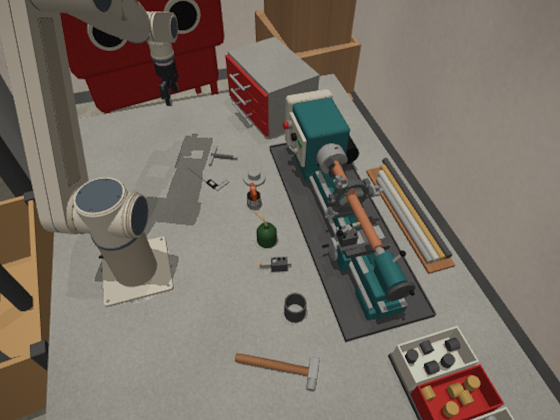

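View pics/wrist0.png

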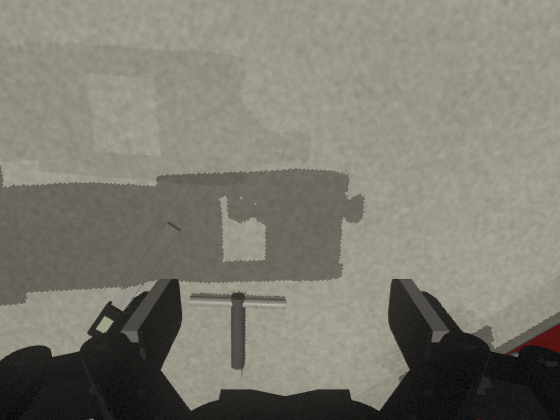

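Scene: orange key at about (332,212), steady ring about (268,270). Side: key (254,195), steady (350,190). Zooming in and triangulating.

```bash
cat > h.py <<'E'
from rig import manip
import cv2,numpy as np
from scipy.spatial.transform import Rotation as R
np.set_printoptions(precision=4,suppress=True)
K={"scene":(404.297,280.335,207.9485),"side":(417.0022,279.1833,206.0506)}
T={}
T["scene"]=np.array([[-0.0118,0.8426,-0.5384,1.1948],[0.9998,0.0176,0.0057,-0.0207],[0.0142,-0.5383,-0.8427,1.247]])
T["side"]=np.array([[0.9561,-0.2233,0.1895,0.2417],[-0.2929,-0.7378,0.6081,-0.8373],[0.004,-0.637,-0.7709,1.2266]])
def ray(n,uv):
    f,cx,cy=K[n]; d=T[n][:,:3]@np.array([(uv[0]-cx)/f,(uv[1]-cy)/f,1]); return T[n][:,3],d/np.linalg.norm(d)
def plane(n,uv,z):
    o,d=ray(n,uv); return o+d*(z-o[2])/d[2]
def tri(rays):
    A=np.zeros((3,3));b=np.zeros(3)
    for o,d in rays:
        P=np.eye(3)-np.outer(d,d);A+=P;b+=P@o
    p=np.linalg.solve(A,b); return p,[np.linalg.norm((np.eye(3)-np.outer(d,d))@(p-o)) for o,d in rays]
def proj(n,p):
    f,cx,cy=K[n]; q=T[n][:,:3].T@(np.asarray(p)-T[n][:,3]); return np.array([cx+f*q[0]/q[2],cy+f*q[1]/q[2]])
def wrist(name):
    p=manip.get_position();r=R.from_rotvec(manip.get_ee_rot()).as_matrix()
    c=manip.camera("wrist");cv2.imwrite(f"pics/{name}.png",c["image"][:,:,::-1])
    M=np.eye(4);M[:3,:3]=r;M[:3,3]=p
    M=M@c["mount"]; np.save(f"pics/{name}.npy",M);return c,M
def load(name):
    n=name; T[n]=np.load(f"pics/{n}.npy")[:3]; K[n]=(357.0117,284.6058,215.3984)
E
python3 - <<'E'
from h import *
for n,b in [("scene",(230,190,360,320)),("side",(230,150,400,250))]:
    i=cv2.imread(f"pics/{n}0.png")[b[1]:b[3],b[0]:b[2]]
    s=min(800/i.shape[1],600/i.shape[0]); cv2.imwrite(f"pics/{n}0z.png",cv2.resize(i,None,fx=s,fy=s,interpolation=cv2.INTER_CUBIC)); print(s)
print(tri([ray("scene",(332,212)),ray("side",(254,192))]))
print(tri([ray("scene",(268,245)),ray("side",(338,187))]))
E
```

```text
4.615384615384615
4.705882352941177
(array([0.4564, 0.1651, 0.0715]), [np.float64(0.0001755956797370161), np.float64(0.00017559567973704466)])
(array([ 0.6814, -0.047 ,  0.2518]), [np.float64(0.0006022791714746508), np.float64(0.0006022791714744982)])
```

View pics/scene0z.png

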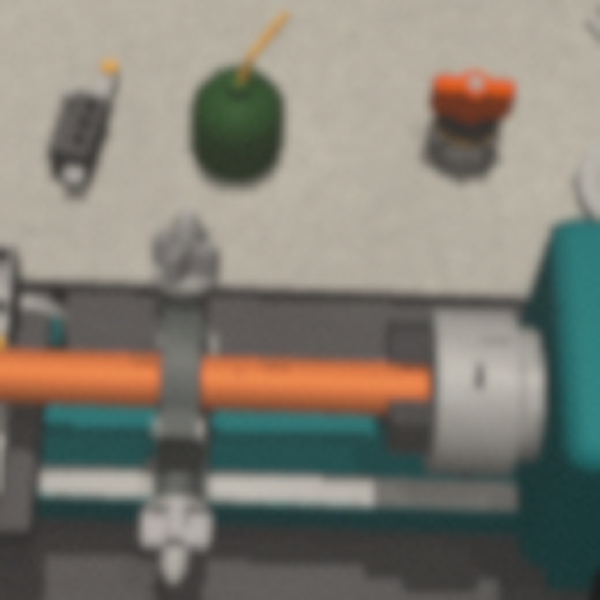

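View pics/side0z.png

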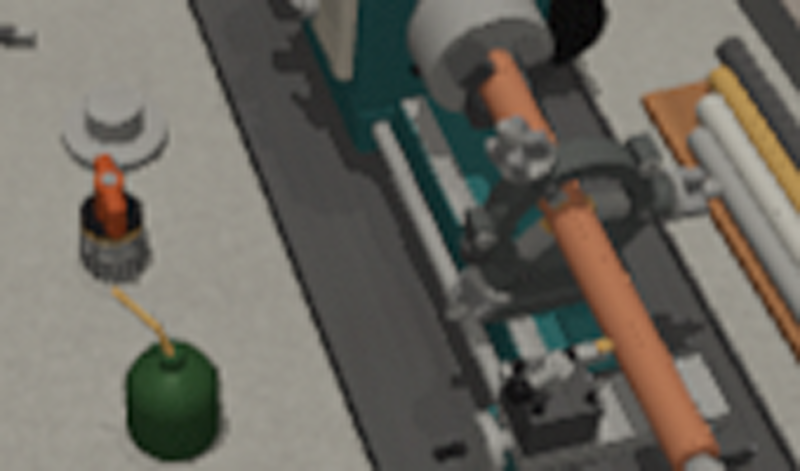

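```bash
cat >> h.py <<'E'
def ori(a,y):
    a=np.array(a,float);a/=np.linalg.norm(a);y=np.array(y,float);y-=a*(y@a);y/=np.linalg.norm(y)
    return R.from_matrix(np.stack([a,y,np.cross(a,y)],1))
E
python3 - <<'E'
from h import *
print(R.from_rotvec(manip.get_ee_rot()).as_matrix())
for s in (1,-1):
    print(s,manip.solve_ik([0.456,0.165,0.2],ori([0,0,-1],[s,0,0]).as_rotvec()))
a=np.array([.5,0,-.866]); seat=np.array([0.70,-0.045,0.261])
for d in (0.076,0.13,0.2):
  for th in np.arange(-180,181,30):
    o=R.from_rotvec(a*np.radians(th))*ori(a,[0,1,0])
    q=manip.solve_ik(seat-a*d,o.as_rotvec()); print(d,th,q)
E
```

```text
[[-0.0005  0.3938  0.9192]
 [-0.0012  0.9192 -0.3938]
 [-1.     -0.0013  0.    ]]
1 [ 0.3226  0.2551  1.9556 -0.      0.931   0.3226]
-1 None
0.076 -180 [-0.1114  0.1854  1.8198  0.0962  0.6177  1.3958]
0.076 -150 [-0.1114  0.1854  1.8198  0.0962  0.6177  1.9194]
0.076 -120 [-0.1114  0.1854  1.8198  0.0962  0.6177  2.443 ]
0.076 -90 None
0.076 -60 None
0.076 -30 [-0.1114  0.1854  1.8198  0.0962  0.6177 -2.2695]
0.076 0 [-0.1114  0.1854  1.8198  0.0962  0.6177 -1.7459]
0.076 30 [-0.1114  0.1854  1.8198  0.0962  0.6177 -1.2223]
0.076 60 [-0.1114  0.1854  1.8198  0.0962  0.6177 -0.6987]
0.076 90 [-0.1114  0.1854  1.8198  0.0962  0.6177 -0.1751]
0.076 120 [-0.1114  0.1854  1.8198  0.0962  0.6177  0.3485]
0.076 150 [-0.1114  0.1854  1.8198  0.0962  0.6177  0.8721]
0.076 180 [-0.1114  0.1854  1.8198  0.0962  0.6177  1.3957]
0.13 -180 [-0.1176  0.094   1.8168  0.0899  0.7122  1.4007]
0.13 -150 [-0.1176  0.094   1.8168  0.0899  0.7122  1.9243]
0.13 -120 [-0.1176  0.094   1.8168  0.0899  0.7122  2.4479]
0.13 -90 None
0.13 -60 None
0.13 -30 [-0.1176  0.094   1.8168  0.0899  0.7122 -2.2645]
0.1
[... 366 characters left out ...]
.094   1.8168  0.0899  0.7122  1.4006]
0.2 -180 [-0.1268 -0.0158  1.796   0.0848  0.8431  1.4045]
0.2 -150 [-0.1268 -0.0158  1.796   0.0848  0.8431  1.9281]
0.2 -120 [-0.1268 -0.0158  1.796   0.0848  0.8431  2.4517]
0.2 -90 None
0.2 -60 None
0.2 -30 [-0.1268 -0.0158  1.796   0.0848  0.8431 -2.2608]
0.2 0 [-0.1268 -0.0158  1.796   0.0848  0.8431 -1.7372]
0.2 30 [-0.1268 -0.0158  1.796   0.0848  0.8431 -1.2136]
0.2 60 [-0.1268 -0.0158  1.796   0.0848  0.8431 -0.69  ]
0.2 90 [-0.1268 -0.0158  1.796   0.0848  0.8431 -0.1664]
0.2 120 [-0.1268 -0.0158  1.796   0.0848  0.8431  0.3572]
0.2 150 [-0.1268 -0.0158  1.796   0.0848  0.8431  0.8808]
0.2 180 [-0.1268 -0.0158  1.796   0.0848  0.8431  1.4043]
```

```bash
python3 - <<'E'
from h import *
manip.move_to([0.456,0.165,0.2],ori([0,0,-1],[1,0,0]).as_rotvec())
wrist("w1")
a=np.array([.5,0,-.866]); seat=np.array([0.695,-0.045,0.261])
o=R.from_rotvec(a*np.radians(90))*ori(a,[0,1,0])
manip.move_to(seat-a*0.2,o.as_rotvec()); wrist("w2")
print(manip.get_position())
print(manip.get_time(),manip.get_contact_force(),manip.get_torque())
E
```

```text
[ 0.5946 -0.0441  0.4326]
3.2083 [-0.9032 -0.1318  0.2143] [-0.0098  0.241  -0.0007]
```

View pics/w1.png

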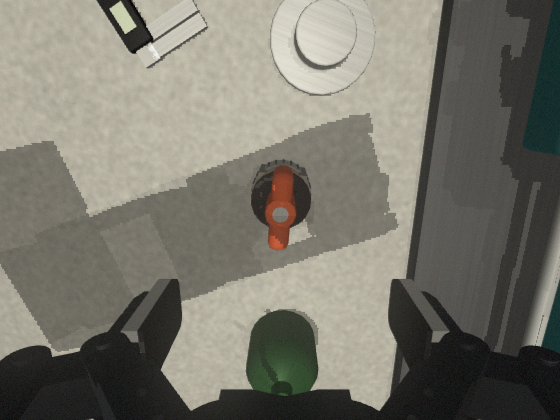

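View pics/w2.png

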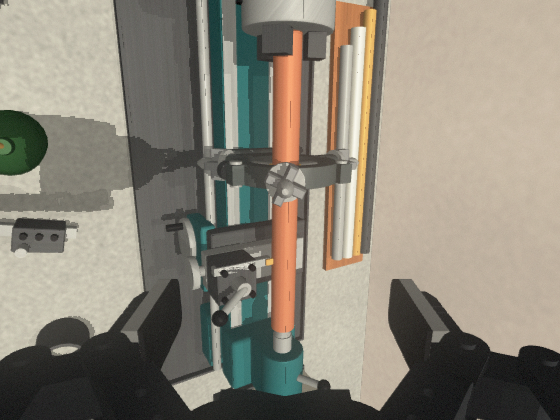

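```bash
python3 - <<'E'
from h import *
for n,b in [("w1",(230,140,330,265)),("w2",(225,135,345,225))]:
    i=cv2.imread(f"pics/{n}.png")[b[1]:b[3],b[0]:b[2]]
    s=min(800/i.shape[1],600/i.shape[0]); cv2.imwrite(f"pics/{n}z.png",cv2.resize(i,None,fx=s,fy=s,interpolation=cv2.INTER_CUBIC)); print(s)
E
```

```text
4.8
6.666666666666667
```

View pics/w1z.png

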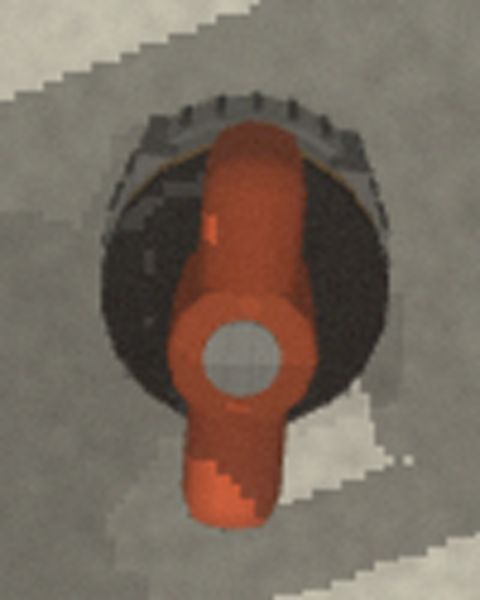

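View pics/w2z.png

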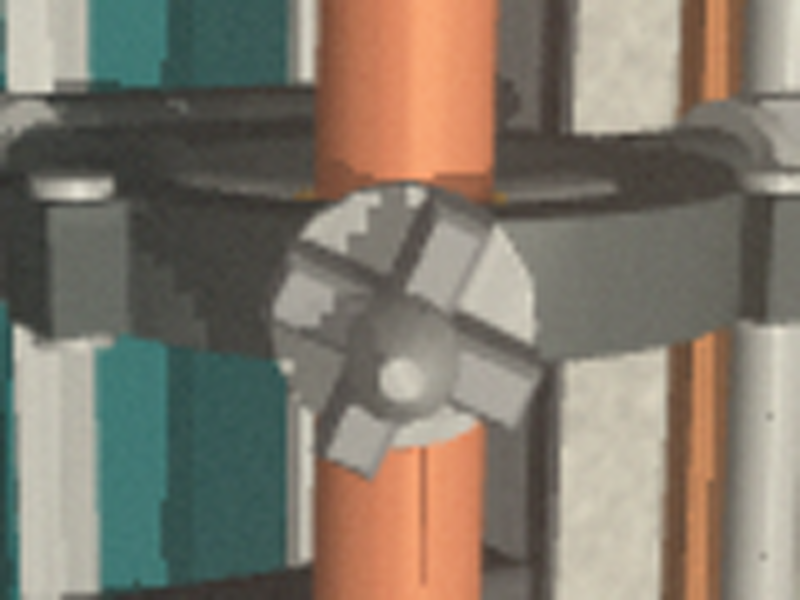

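```bash
python3 - <<'E'
from h import *
load("w1");load("w2")
z1=lambda u,v:(230+u/4.8-.4,140+v/4.8-.4)
z2=lambda u,v:(225+u/6.667-.42,135+v/6.667-.42)
print("key top",plane("w1",z1(242,358),.095))
# wing ends, silhouettes at top: z~0.085
e1=plane("w1",z1(253,125),.095);e2=plane("w1",z1(232,525),.093);print(e1,e2,np.linalg.norm(e1-e2),np.degrees(np.arctan2(*(e1-e2)[[1,0]])),(e1+e2)/2)
# disc bottom edge
print("disc",plane("w1",z1(101,270),.057),plane("w1",z1(389,270),.057))
print("nose",plane("w2",z2(402,380),.19+.122*np.cos(np.pi/6)))
print("seat",plane("w2",z2(405,315),.19+.082*np.cos(np.pi/6)))
# bar edges -> mid at silhouettes
for v in (55,100,240,320):
    i=cv2.imread("pics/w2.png")[v].astype(int); m=(i[:,2]-i[:,0]>80); x=np.where(m[255:315])[0]+255; u=(x.min()+x.max())/2;print(v,x.min(),x.max(),plane("w2",(u,v),.19))
# cross-check nose in scene and side
for n in("scene","side"): print(n,"nose proj",proj(n,plane("w2",z2(402,380),.2957)),proj(n,plane("w2",z2(405,315),.261)),"keytop",proj(n,plane("w1",z1(242,358),.095)))
# splines on plane 20mm above seat
sz=np.array([-.5,0,.866]); s=plane("w2",z2(405,315),.261); s=plane("w2",z2(402,380),.2957)-.04*sz
print("seat from nose",s)
def pl(uv):
    o,d=ray("w2",uv); return o+d*(((s+.02*sz-o)@sz)/(d@sz))
ex=np.array([.866,0,.5]);ey=np.array([0,1,0])
P=[pl(z2(*p)) for p in((452,265),(357,440),(305,300),(497,388))]
for p in P: q=p-s-.02*sz;print("spl",q@ex,q@ey,np.degrees(np.arctan2(q@ey,q@ex)))
for a,b in((0,1),(2,3)): q=P[a]-P[b];print(np.linalg.norm(q),np.degrees(np.arctan2(q@ey,q@ex)),((P[a]+P[b])/2-.02*sz))
E
```

```text
key top [0.4533 0.1648 0.095 ]
[0.455  0.2007 0.095 ] [0.4517 0.1364 0.093 ] 0.06437239672588484 87.02900729315826 [0.4533 0.1685 0.094 ]
disc [0.4284 0.1692 0.057 ] [0.4784 0.1693 0.057 ]
nose [ 0.6733 -0.0405  0.2957]
seat [ 0.6938 -0.0401  0.261 ]
55 288 301 [0.7464 0.0852 0.19  ]
100 276 300 [0.7382 0.0375 0.19  ]
240 274 295 [ 0.7337 -0.1325  0.19  ]
320 274 293 [ 0.7322 -0.2493  0.19  ]
scene nose proj [270.2129 234.9673] [270.2192 247.7266] keytop [332.7871 207.5412]
side nose proj [336.1939 176.3944] [340.9996 182.5796] keytop [252.9563 188.0228]
seat from nose [ 0.6933 -0.0404  0.2611]
spl 0.006848011583679272 0.011514988125631523 59.25987369887938
spl -0.006343685024727646 -0.013385860381615017 -115.35671283206878
spl -0.013441385696912495 0.006603100707957624 153.83735271160106
spl 0.01326179726588782 -0.005852652998033489 -23.812670110260303
0.028179438834792823 62.0867459095648 [ 0.6935 -0.0414  0.2612]
0.0294658642627156 154.99320623315063 [ 0.6932 -0.0401  0.261 ]
```

```bash
python3 - <<'E'
from h import *
a=np.array([.5,0,-.866]); seat=np.array([0.694,-0.0405,0.261])
for n,th in (("w3",180),("w4",20)):
    o=R.from_rotvec(a*np.radians(th))*ori(a,[0,1,0])
    manip.move_to(seat-a*0.165,o.as_rotvec()); wrist(n)
    b=(205,110,365,260);i=cv2.imread(f"pics/{n}.png")[b[1]:b[3],b[0]:b[2]]
    cv2.imwrite(f"pics/{n}z.png",cv2.resize(i,None,fx=4,fy=4,interpolation=cv2.INTER_CUBIC))
print(manip.get_time(),manip.get_joint_positions())
E
```

```text
7.0917 [-0.1139  0.0265  1.8204  0.0812  0.7756 -1.3783]
```

View pics/w3z.png

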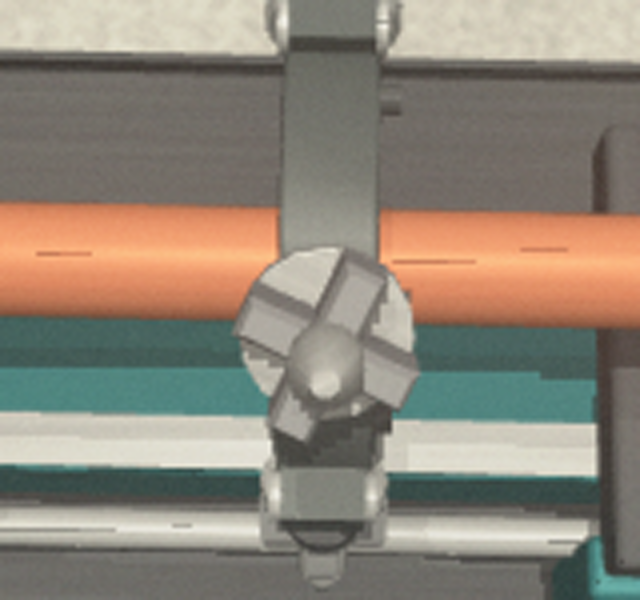

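View pics/w4z.png

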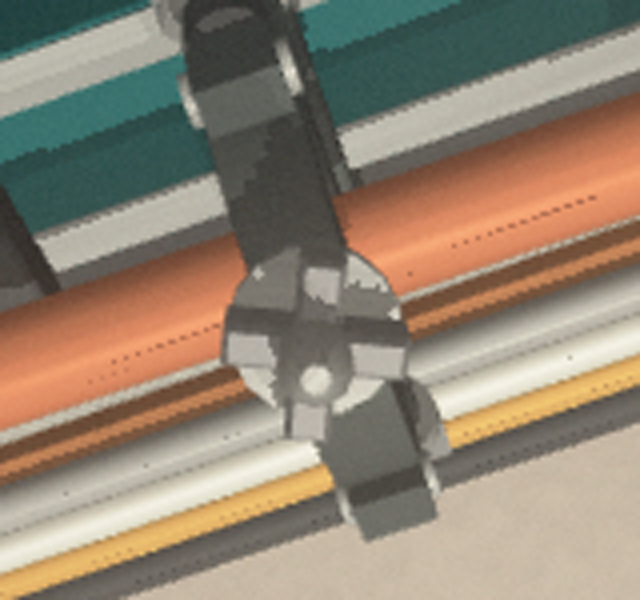

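```bash
python3 - <<'E'
from h import *
for n in("w2","w3","w4"):load(n)
z=lambda u,v:(205+u/4-.375,110+v/4-.375)
z2=lambda u,v:(225+u/6.667-.42,135+v/6.667-.42)
N={"w2":z2(402,380),"w3":z(325,383),"w4":z(316,380)}
C={"w2":z2(405,315),"w3":z(327,333),"w4":z(316,337)}
for n in N: print(n,plane(n,N[n],.2957),plane(n,C[n],.261))
r=[ray(n,N[n]) for n in N];print("nose",tri(r)); print("w/ scene,side",tri(r+[ray("scene",(270.2,236.6))]))
print("seat",tri([ray(n,C[n]) for n in C]))
e=plane("w3",z(640,270),.19);f=plane("w3",z(0,259),.19);print("bar",f,e,np.degrees(np.arctan2(-(e-f)[0],(e-f)[1])))
sz=np.array([-.5,0,.866]);ex=np.array([.866,0,.5]);ey=np.array([0,1,0])
s=np.array([.694,-.0405,.261])
def pl(n,uv):
    o,d=ray(n,uv); return o+d*(((s+.02*sz-o)@sz)/(d@sz))
for n,p,q in(("w3",(355,295),(296,412)),("w3",(270,320),(392,368)),("w4",(249,350),(379,360)),("w4",(323,285),(308,420))):
    d=pl(n,z(*p))-pl(n,z(*q));m=(pl(n,z(*p))+pl(n,z(*q)))/2-.02*sz;print(n,np.degrees(np.arctan2(d@ey,d@ex))%90,m)
E
```

```text
w2 [ 0.6733 -0.0404  0.2957] [ 0.6938 -0.0402  0.261 ]
w3 [ 0.6736 -0.0407  0.2957] [ 0.694  -0.0413  0.261 ]
w4 [ 0.6728 -0.0405  0.2957] [ 0.6943 -0.041   0.261 ]
nose (array([ 0.6739, -0.0407,  0.2947]), [np.float64(4.405747104494197e-05), np.float64(3.6129996667053086e-05), np.float64(5.4401240251298744e-05)])
w/ scene,side (array([ 0.6755, -0.0409,  0.2919]), [np.float64(0.0005973831988727094), np.float64(0.0009836567114389213), np.float64(0.0006890755841153571), np.float64(0.0008544945533054117)])
seat (array([ 0.6943, -0.0409,  0.2605]), [np.float64(0.0005972427480982407), np.float64(0.0004019878874122906), np.float64(0.00036029784954665664)])
bar [0.7362 0.0496 0.19  ] [ 0.7333 -0.1285  0.19  ] 179.08429943786962
w3 64.09905391836962 [ 0.6942 -0.0408  0.2611]
w3 68.09127520602884 [ 0.6961 -0.0421  0.2622]
w4 65.44012146906033 [ 0.6932 -0.041   0.2606]
w4 63.7969750928485 [ 0.693  -0.0406  0.2604]
```

```bash
python3 - <<'E'
from h import *
o=ori([0,0,-1],[0.05,1,0]); print(manip.solve_ik([0.4533,0.166,0.2],o.as_rotvec()))
try:
    manip.move_to([0.4533,0.166,0.2],o.as_rotvec())
except manip.IKError: 
    o=ori([0,0,-1],[-0.05,-1,0]); manip.move_to([0.4533,0.166,0.2],o.as_rotvec())
wrist("w5");n="w5"
b=(205,130,365,280);i=cv2.imread(f"pics/{n}.png")[b[1]:b[3],b[0]:b[2]]
cv2.imwrite(f"pics/{n}z.png",cv2.resize(i,None,fx=4,fy=4,interpolation=cv2.INTER_CUBIC))
print(manip.get_time(),manip.get_joint_positions())
E
```

```text
[ 0.3264  0.2519  1.9601 -0.      0.9297 -1.1945]
8.3667 [ 0.325   0.2508  1.9589 -0.0001  0.9294 -1.1946]
```

View pics/w5z.png

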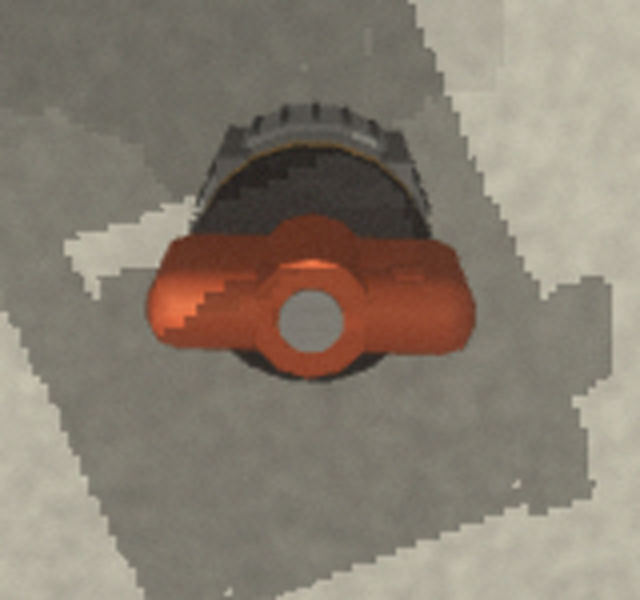

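```bash
python3 - <<'E'
from h import *
load("w1");load("w5")
z=lambda u,v:(205+u/4-.375,130+v/4-.375)
t1=(280.0,214.2);t5=z(311,321)
print(plane("w5",t5,.095),tri([ray("w1",t1),ray("w5",t5)]),tri([ray("w1",t1),ray("w5",t5),ray("scene",(332.9,208))]))
l=plane("w5",z(180,348),.09);r=plane("w5",z(445,355),.09);print(l,r,np.degrees(np.arctan2((l-r)[1],(l-r)[0])))
l=plane("w5",z(180,236),.095);r=plane("w5",z(445,242),.095);print(l,r,np.degrees(np.arctan2((l-r)[1],(l-r)[0])))
print(plane("w5",z(192,215),.057),plane("w5",z(432,215),.057))
E
```

```text
[0.4531 0.1648 0.095 ] (array([0.4533, 0.1647, 0.0946]), [np.float64(4.559930845556096e-05), np.float64(4.559930845562185e-05)]) (array([0.4537, 0.1649, 0.0933]), [np.float64(0.0006605268802748872), np.float64(0.00012317717590565918), np.float64(0.0007715145147441763)])
[0.4587 0.1397 0.09  ] [0.4626 0.1896 0.09  ] -94.46853313625884
[0.436 0.142 0.095] [0.4395 0.1897 0.095 ] -94.20074834940938
[0.4403 0.1406 0.057 ] [0.4428 0.1902 0.057 ]
```

```bash
python3 - <<'E'
from h import *
t=np.radians(-4); o=ori([0,0,-1],[np.cos(t),np.sin(t),0]).as_rotvec()
manip.move_to([0.4532,0.1648,0.15],o)
manip.servo_line([0.4532,0.1648,0.083],o,rate=0.12)
print(manip.get_position(),manip.get_contact_force())
manip.command_gripper(0.0,110); print(manip.get_width(),manip.get_contact_force(),manip.get_torque())
manip.servo_line([0.4532,0.1648,0.25],rate=0.2)
print(manip.get_width(),manip.get_contact_force(),manip.get_torque())
wrist("w6"); print(manip.get_time())
E
```

```text
[0.4535 0.1649 0.0833] [ 0.0223  0.1159 -0.209 ]
0.011739846572534633 [-2.9464 -0.6539  8.2593] [-0.0628  0.3218 -0.0805]
0.011965093945195765 [-0.0028  0.3132 -4.9161] [ 0.0095 -0.     -0.0709]
12.1917
```

View pics/w6.png

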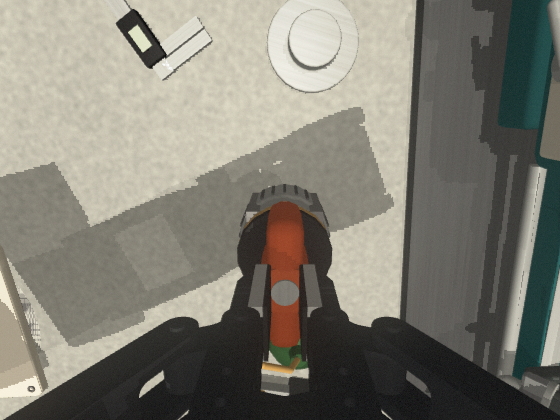

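```bash
python3 - <<'E'
from h import *
c=manip.camera("wrist");M=c["mount"]
def pw(p):
    q=M[:3,:3].T@(np.array(p)-M[:3,3]);return 284.6058+357.01*q[0]/q[2],215.398+357.01*q[1]/q[2]
for p in((-.012,0,0),(.083,0,-.027),(.038,0,-.027),(.026,0.0255,0),(.026,-.0255,0),(.026,0,.0255),(.083,0,0)):print(p,pw(p))
i=cv2.imread("pics/w6.png")[170:310,215:355];cv2.imwrite("pics/w6z.png",cv2.resize(i,None,fx=4.2,fy=4.2,interpolation=cv2.INTER_CUBIC))
E
```

```text
(-0.012, 0, 0) (np.float64(283.6516585978875), np.float64(293.31291171585764))
(0.083, 0, -0.027) (np.float64(283.9398273599168), np.float64(183.23306433142693))
(0.038, 0, -0.027) (np.float64(283.8420220889568), np.float64(200.89865586339414))
(0.026, 0.0255, 0) (np.float64(332.5345175405115), np.float64(256.7471624372489))
(0.026, -0.0255, 0) (np.float64(235.0373528196105), np.float64(256.68443751825544))
(0.026, 0, 0.0255) (np.float64(283.7777561022974), np.float64(299.8844983860071))
(0.083, 0, 0) (np.float64(283.92294405110704), np.float64(222.4768718028648))
```

View pics/w6z.png

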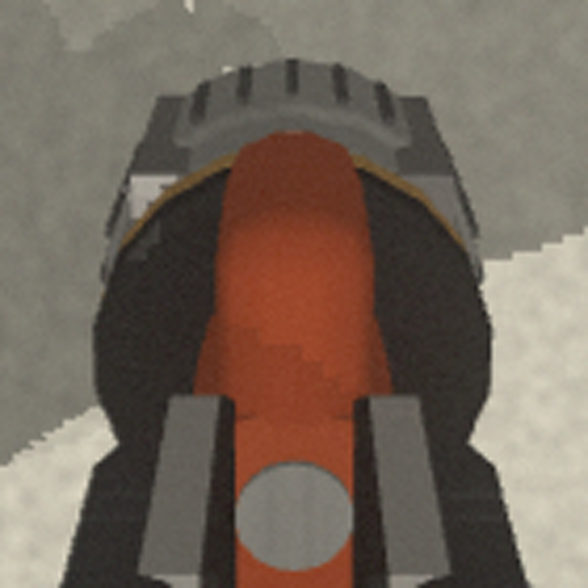

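```bash
cat >> h.py <<'E'
SEAT=np.array([.694,-.041,.261]); SZ=np.array([-.5,.009,.866]);SZ/=np.linalg.norm(SZ)
def kpose(m,th,off=0):
    a=-SZ; o=R.from_rotvec(a*np.radians(th))*ori(a,[0,1,0])
    return SEAT+SZ*(m+0.083)+off,o.as_rotvec()
def state(F0=0,M0=0):
    p=manip.get_position(); m=(p-SEAT)@SZ-.083; lat=(p-SEAT)-SZ*((p-SEAT)@SZ)
    F=manip.get_contact_force()-F0; Mo=manip.get_torque()-M0
    return m,lat,F@SZ,F-SZ*(F@SZ),Mo@SZ,Mo
E
python3 - <<'E'
from h import *
p,o=kpose(.09,25.5); manip.move_to(p,o)
p,o=kpose(.05,25.5); manip.servo_line(p,o,rate=.1)
manip.hold(.2)
np.savez("bias.npz",F=manip.get_contact_force(),M=manip.get_torque())
print(manip.get_time(),manip.get_contact_force(),manip.get_torque(),state()[:2],manip.get_joint_positions())
wrist("w7")
c=manip.camera("side");cv2.imwrite("pics/s7z.png",cv2.resize(c["image"][140:240,290:400,::-1],None,fx=5,fy=5,interpolation=cv2.INTER_CUBIC))
E
```

```text
14.4583 [ 0.1598 -0.839  -3.3332] [-0.0246  0.6423 -0.0296] (np.float64(0.05066290512868048), array([ 0.0005, -0.    ,  0.0003])) [-0.1029  0.0768  1.8284  0.0648  0.714  -1.2639]
```

View pics/w7.png

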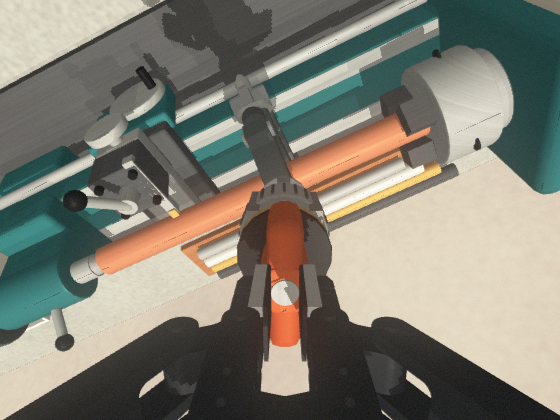

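View pics/s7z.png

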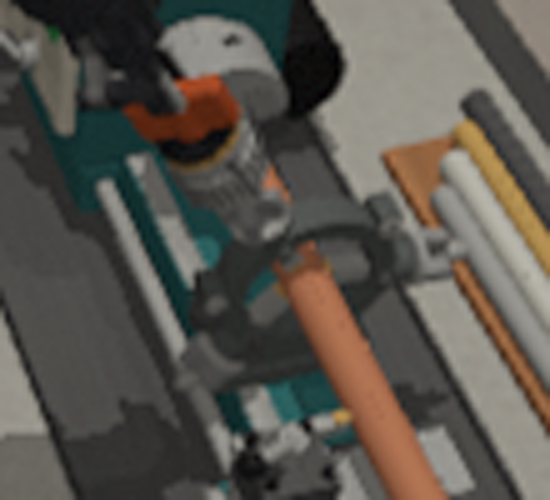

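The key sits in line just above the nose in both views. Sliding down with force watch.

```bash
cat > down.py <<'E'
from h import *
import sys
b=np.load("bias.npz");F0,M0=b["F"],b["M"]
m0,m1,th,step,lim=map(float,sys.argv[1:6])
m=m0
while m>m1+1e-6:
    m=max(m-step,m1); p,o=kpose(m,th); manip.servo_line(p,o,rate=.04)
    s=state(F0,M0); print(f"cmd {m:.4f} got {s[0]:.4f} lat {s[1]} Fax {s[2]:.1f} Flat {s[3]} Max {s[4]:.3f}")
    if s[2]>lim or np.linalg.norm(s[3])>15: print("STOP");break
print(manip.get_time())
E
python3 down.py .05 .022 25.5 .004 8
```

```text
cmd 0.0460 got 0.0458 lat [-0.0002  0.     -0.0001] Fax 0.2 Flat [0.1923 1.2429 0.0981] Max -0.022
cmd 0.0420 got 0.0416 lat [-0.0003  0.     -0.0002] Fax -0.6 Flat [-0.3393  0.8128 -0.2043] Max -0.040
cmd 0.0380 got 0.0376 lat [-0.0003 -0.     -0.0002] Fax 0.1 Flat [-0.4416  0.671  -0.2619] Max -0.005
cmd 0.0340 got 0.0337 lat [-0.0002  0.     -0.0001] Fax -0.5 Flat [0.4674 0.7621 0.2619] Max 0.006
cmd 0.0300 got 0.0297 lat [-0.0002  0.     -0.0001] Fax 0.3 Flat [-0.7696  0.6128 -0.4507] Max -0.021
cmd 0.0260 got 0.0257 lat [-0.0002  0.     -0.0001] Fax -0.8 Flat [-0.0532 -0.1477 -0.0292] Max -0.002
cmd 0.0220 got 0.0217 lat [-0.0002  0.     -0.0001] Fax -0.5 Flat [0.1789 1.6249 0.0864] Max 0.002
16.3083
```

Nose entered cleanly. Now toward the spline ends in small steps.

```bash
python3 down.py .022 .014 25.5 .001 5
```

```text
cmd 0.0210 got 0.0210 lat [-0.  0. -0.] Fax -0.5 Flat [-0.9031  0.794  -0.5297] Max 0.031
cmd 0.0200 got 0.0200 lat [-0.  0. -0.] Fax -0.2 Flat [-0.7241  0.6566 -0.4249] Max 0.025
cmd 0.0190 got 0.0189 lat [-0.0001  0.     -0.    ] Fax -0.6 Flat [0.2151 1.6223 0.1073] Max 0.034
cmd 0.0180 got 0.0179 lat [-0.  0. -0.] Fax 0.6 Flat [-0.4904  0.5872 -0.2893] Max -0.025
cmd 0.0170 got 0.0169 lat [-0.0001  0.     -0.    ] Fax -0.5 Flat [-0.5898  1.6426 -0.3576] Max 0.045
cmd 0.0160 got 0.0159 lat [-0.0001 -0.     -0.    ] Fax -0.3 Flat [-0.2794 -0.3146 -0.1581] Max -0.007
cmd 0.0150 got 0.0149 lat [-0.0001 -0.     -0.    ] Fax -0.3 Flat [0.0709 1.3693 0.0267] Max 0.025
cmd 0.0140 got 0.0139 lat [-0.0001  0.     -0.    ] Fax 0.3 Flat [-1.2325  1.3945 -0.7261] Max 0.035
18.3083
```

```bash
python3 down.py .014 .004 25.5 .002 5; python3 down.py .004 -.004 25.5 .001 5
```

```text
cmd 0.0120 got 0.0118 lat [-0.0001  0.     -0.0001] Fax -0.5 Flat [-0.5577  0.8505 -0.3308] Max -0.002
cmd 0.0100 got 0.0098 lat [-0.0001  0.     -0.0001] Fax 0.3 Flat [-0.8639  1.3412 -0.5127] Max -0.024
cmd 0.0080 got 0.0078 lat [-0.0001  0.     -0.0001] Fax -0.3 Flat [-0.3945  0.1755 -0.2296] Max 0.043
cmd 0.0060 got 0.0059 lat [-0.0001  0.     -0.    ] Fax -0.1 Flat [-0.0898  1.0797 -0.0631] Max 0.006
cmd 0.0040 got 0.0039 lat [-0.0001  0.     -0.0001] Fax -0.5 Flat [-0.788   1.5039 -0.4706] Max -0.015
19.5583
cmd 0.0030 got 0.0029 lat [-0.0001  0.     -0.    ] Fax -0.5 Flat [-0.5695  0.5966 -0.335 ] Max 0.001
cmd 0.0020 got 0.0019 lat [-0.0001 -0.     -0.    ] Fax 0.2 Flat [-0.2297  0.9601 -0.1426] Max 0.053
cmd 0.0010 got 0.0011 lat [ 0.0001 -0.      0.0001] Fax 1.1 Flat [-0.4254  1.0839 -0.2569] Max 0.039
cmd 0.0000 got 0.0009 lat [ 0.0004 -0.0001  0.0002] Fax 10.0 Flat [-1.3414  2.2913 -0.7983] Max 0.032
STOP
20.5583
```

```bash
cat > turn.py <<'E'
from h import *
import sys
b=np.load("bias.npz");F0,M0=b["F"],b["M"]
th0,th1,st,lim=map(float,sys.argv[1:5]); th=th0
while th<th1-1e-6:
    th=min(th+st,th1); p,o=kpose(.0005,th); q=manip.solve_ik(p,o); manip.set_joints(q)
    s=state(F0,M0);print(f"th {th:.1f} rad {np.radians(th-25.5):.3f} j6 {manip.get_joint_positions()[5]:.3f} m {s[0]:.4f} lat {s[1]} Fax {s[2]:.1f} Flat {s[3]} Max {s[4]:.3f} w {manip.get_width():.4f} t {manip.get_time():.2f}")
    if abs(s[4])>lim or abs(s[2])>35: print("STOP");break
E
python3 turn.py 25.5 48 4 .27
```

```text
th 29.5 rad 0.070 j6 -1.199 m 0.0009 lat [ 0.0002 -0.      0.0001] Fax 7.7 Flat [-1.8651  1.1565 -1.0889] Max -0.035 w 0.0118 t 20.81
th 33.5 rad 0.140 j6 -1.129 m 0.0009 lat [ 0.0002 -0.      0.0001] Fax 9.8 Flat [-1.3117  0.7257 -0.7649] Max -0.044 w 0.0122 t 21.06
th 37.5 rad 0.209 j6 -1.059 m 0.0009 lat [ 0.0003 -0.      0.0002] Fax 7.8 Flat [-2.151   1.3416 -1.2558] Max -0.008 w 0.0120 t 21.31
th 41.5 rad 0.279 j6 -0.989 m 0.0009 lat [ 0.0003 -0.0001  0.0002] Fax 8.2 Flat [-2.3117  1.1339 -1.3465] Max -0.056 w 0.0119 t 21.56
th 45.5 rad 0.349 j6 -0.920 m 0.0009 lat [ 0.0003 -0.      0.0002] Fax 7.1 Flat [-1.2773  1.3919 -0.7519] Max -0.012 w 0.0117 t 21.81
th 48.0 rad 0.393 j6 -0.876 m 0.0009 lat [ 0.0003 -0.      0.0002] Fax 7.4 Flat [-1.2097  1.2261 -0.7112] Max -0.023 w 0.0118 t 22.06
```

```bash
python3 - <<'E'
from h import *
wrist("w8")
c=manip.camera("side");cv2.imwrite("pics/s8z.png",cv2.resize(c["image"][140:240,290:400,::-1],None,fx=5,fy=5,interpolation=cv2.INTER_CUBIC))
i=cv2.imread("pics/w8.png")[130:310,200:370];cv2.imwrite("pics/w8z.png",cv2.resize(i,None,fx=3.3,fy=3.3,interpolation=cv2.INTER_CUBIC))
b=np.load("bias.npz")
for _ in range(4): manip.hold(.05);s=state(b["F"],b["M"]);print(s[4],s[5])
E
```

```text
-0.04753588670215231 [ 0.0421  0.2379 -0.033 ]
-0.019555965765208138 [ 0.039   0.225  -0.0024]
0.025598693177961103 [0.0117 0.2692 0.0335]
-0.008992794797830817 [0.0229 0.2247 0.0005]
```

View pics/w8z.png

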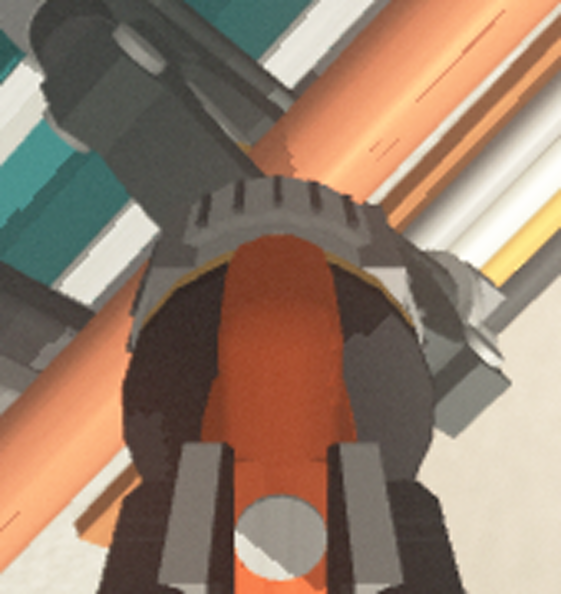

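View pics/s8z.png

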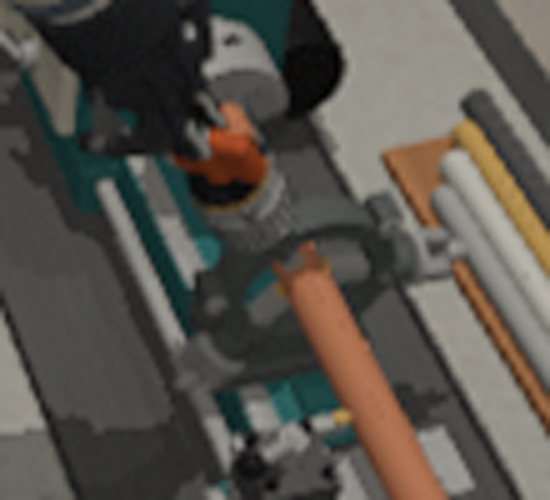

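```bash
sed -i 's/print(f"th/print(f"tau6 {manip.get_tau()[5]:.3f} th/; s/ lat {s\[1\]}//; s/ Flat {s\[3\]}//' turn.py; python3 turn.py 48 66 3 .2; python3 - <<'E'
from h import *
wrist("w9")
i=cv2.imread("pics/w9.png")[130:310,200:370];cv2.imwrite("pics/w9z.png",cv2.resize(i,None,fx=3.3,fy=3.3,interpolation=cv2.INTER_CUBIC))
E
```

```text
tau6 0.094 th 51.0 rad 0.445 j6 -0.824 m 0.0009 Fax 7.7 Max -0.040 w 0.0116 t 22.61
tau6 0.093 th 54.0 rad 0.497 j6 -0.771 m 0.0009 Fax 7.2 Max -0.035 w 0.0117 t 22.86
tau6 0.090 th 57.0 rad 0.550 j6 -0.719 m 0.0009 Fax 6.9 Max 0.001 w 0.0119 t 23.11
tau6 0.088 th 60.0 rad 0.602 j6 -0.667 m 0.0009 Fax 7.4 Max 0.000 w 0.0121 t 23.36
tau6 0.084 th 63.0 rad 0.654 j6 -0.614 m 0.0009 Fax 7.9 Max -0.012 w 0.0117 t 23.61
tau6 0.083 th 66.0 rad 0.707 j6 -0.562 m 0.0009 Fax 8.7 Max -0.033 w 0.0120 t 23.86
```

View pics/w9z.png

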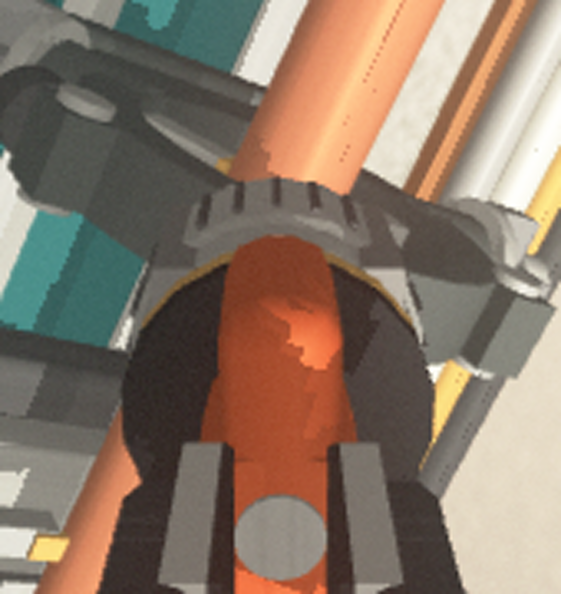

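```bash
sed -i 's/    if abs(s\[4\])/    if abs(manip.get_tau()[5]-.085)>.15 or abs(s[4])/' turn.py; python3 turn.py 66 81 3 .18; python3 - <<'E'
from h import *
wrist("w10")
i=cv2.imread("pics/w10.png")[130:310,200:370];cv2.imwrite("pics/w10z.png",cv2.resize(i,None,fx=3.3,fy=3.3,interpolation=cv2.INTER_CUBIC))
E
```

```text
tau6 0.137 th 69.0 rad 0.759 j6 -0.509 m 0.0009 Fax 7.0 Max 0.043 w 0.0122 t 24.16
tau6 0.321 th 72.0 rad 0.812 j6 -0.457 m 0.0009 Fax 6.6 Max 0.230 w 0.0119 t 24.41
STOP
```

View pics/w10z.png

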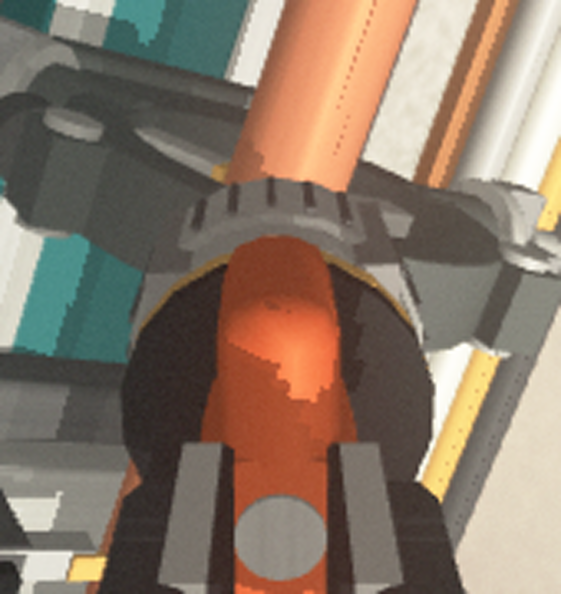

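```bash
sed -i 's/>.15 or/>.9 or/' turn.py; python3 turn.py 72 90 3 .7; python3 - <<'E'
from h import *
wrist("w11")
i=cv2.imread("pics/w11.png")[130:310,200:370];cv2.imwrite("pics/w11z.png",cv2.resize(i,None,fx=3.3,fy=3.3,interpolation=cv2.INTER_CUBIC))
E
```

```text
tau6 0.317 th 75.0 rad 0.864 j6 -0.405 m 0.0009 Fax 8.3 Max 0.195 w 0.0119 t 24.71
tau6 0.317 th 78.0 rad 0.916 j6 -0.353 m 0.0009 Fax 8.0 Max 0.264 w 0.0119 t 24.96
tau6 0.317 th 81.0 rad 0.969 j6 -0.300 m 0.0009 Fax 6.5 Max 0.228 w 0.0119 t 25.21
tau6 0.317 th 84.0 rad 1.021 j6 -0.248 m 0.0009 Fax 8.9 Max 0.164 w 0.0116 t 25.46
tau6 0.317 th 87.0 rad 1.073 j6 -0.196 m 0.0009 Fax 7.1 Max 0.218 w 0.0121 t 25.71
tau6 0.318 th 90.0 rad 1.126 j6 -0.144 m 0.0009 Fax 8.0 Max 0.185 w 0.0120 t 25.96
```

View pics/w11z.png

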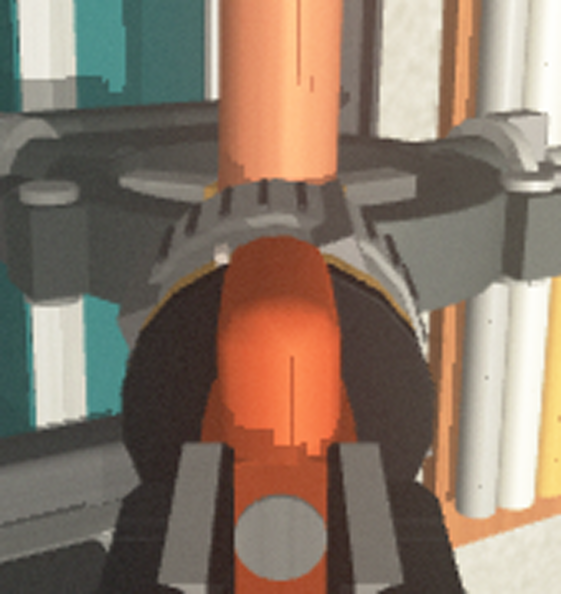

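```bash
python3 - <<'E'
from h import *
b=np.load("bias.npz")
p,o=kpose(.0008,90); manip.servo_line(p,o,rate=.02)
manip.command_gripper(0.05); print(manip.get_width(),state()[:1])
p,o=kpose(.07,90); manip.servo_line(p,o,rate=.08)
p,o=kpose(.12,90); manip.servo_line(p,o,rate=.15)
wrist("w12");print(manip.get_time(),manip.get_contact_force())
i=cv2.imread("pics/w12.png")[120:270,195:375];cv2.imwrite("pics/w12z.png",cv2.resize(i,None,fx=4,fy=4,interpolation=cv2.INTER_CUBIC))
c=manip.camera("side");cv2.imwrite("pics/s12z.png",cv2.resize(c["image"][140:240,290:400,::-1],None,fx=5,fy=5,interpolation=cv2.INTER_CUBIC))
for m in(.095,.0):
    P=SEAT+SZ*m; load("w12"); print(m,"w12",proj("w12",P),"side",proj("side",P))
E
```

```text
0.04993065133094493 (np.float64(0.0008589463894334293),)
28.2583 [-0.6398  0.1798 -0.1335]
0.095 w12 [285.0363 212.0927] side [329.5322 167.1668]
0.0 w12 [284.8545 184.8051] side [341.1616 182.7557]
```

View pics/w12z.png

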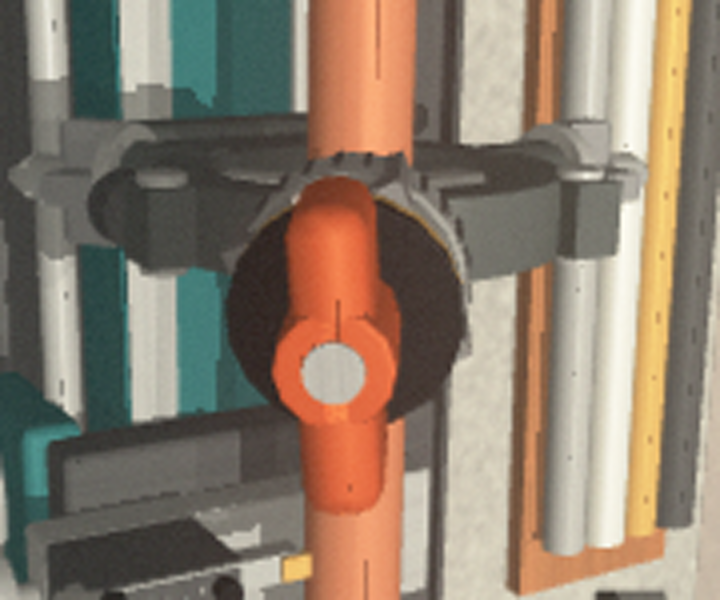

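View pics/s12z.png

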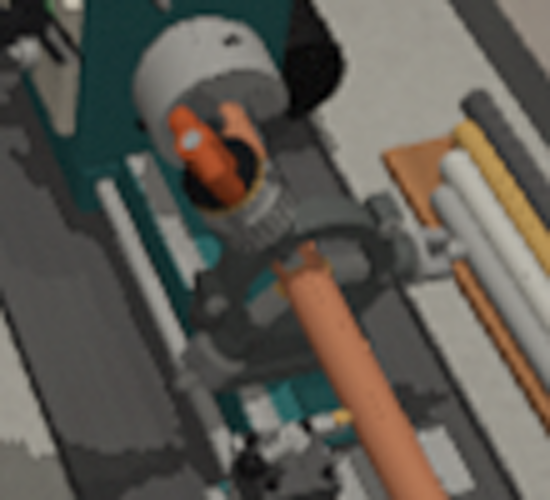

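```bash
python3 - <<'E'
from h import *
a=manip.camera("wrist")["image"].astype(int);manip.hold(.6);b=manip.camera("wrist")["image"].astype(int)
d=abs(a-b).max(2)[140:250,240:330];print((d>25).sum(),d.mean())
c=manip.camera("scene");cv2.imwrite("pics/sc13.png",c["image"][:,:,::-1])
E
```

```text
1680 14.473939393939395
```

View pics/sc13.png

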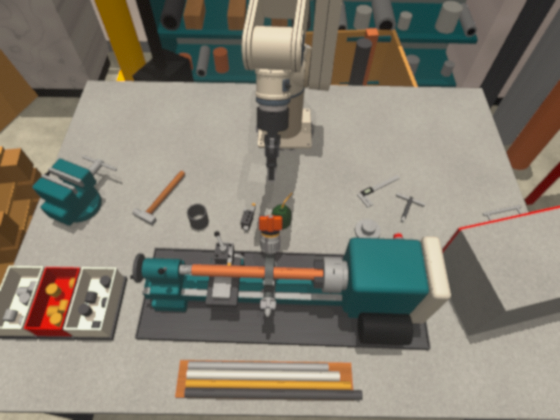

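```bash
python3 - <<'E'
from h import *
ims=[]
for k in range(3):
    wrist(f"w14_{k}"); ims.append(cv2.imread(f"pics/w14_{k}.png")[120:270,195:375]); manip.hold(.2)
    print(k,manip.get_position())
for k in(1,2): d=cv2.absdiff(ims[0],ims[k]).max(2);print((d>25).sum(),d.mean())
d=cv2.absdiff(ims[2],cv2.imread("pics/w12.png")[120:270,195:375]).max(2);print("vs w12",(d>25).sum())
cv2.imwrite("pics/w14z.png",cv2.resize(ims[2],None,fx=4,fy=4,interpolation=cv2.INTER_CUBIC))
print(manip.get_time())
E
```

```text
0 [ 0.5925 -0.0392  0.4368]
1 [ 0.5925 -0.0392  0.4368]
2 [ 0.5925 -0.0391  0.4368]
93 2.9645185185185183
132 3.115148148148148
vs w12 408
29.8083
```

View pics/w14z.png

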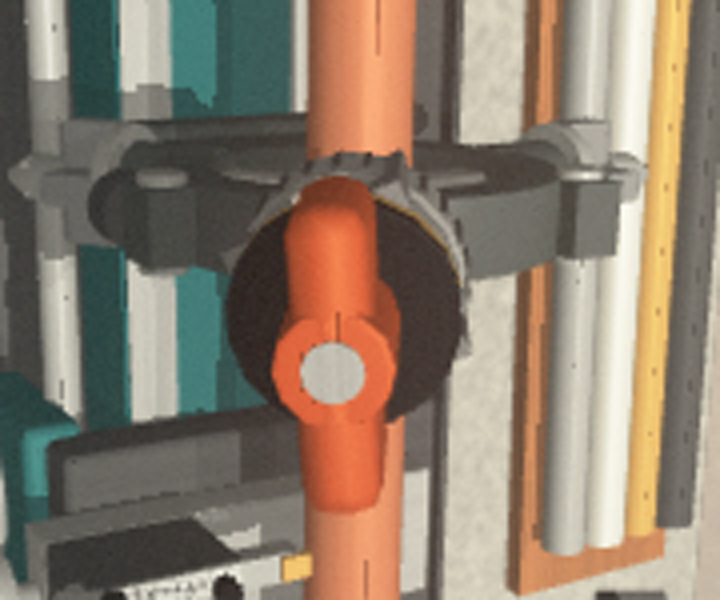

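```bash
python3 - <<'E'
from h import *
A=[]
for k in range(4):
    A.append(manip.camera("wrist")["image"].astype(int)); manip.hold(.3)
for k in range(3):
    d=abs(A[k]-A[k+1]).max(2)[140:250,240:330]
    (s,_)=cv2.phaseCorrelate(A[k][150:240,250:330,0].astype(float),A[k+1][150:240,250:330,0].astype(float))
    print((d>25).sum(),d.mean(),s,A[k].mean())
print(manip.get_position(),manip.get_joint_vel())
E
```

```text
4 2.8296969696969696 (0.006126136017833517, -0.025075378697842154) 134.99961734693878
2 2.826767676767677 (-0.0008290397504637781, 0.03788506308651307) 135.05089285714286
1 2.8185858585858585 (-0.025581596488045477, -0.000935128516964312) 135.0791935941043
[ 0.5925 -0.0392  0.4368] [-0.      0.0001  0.0014 -0.0018  0.0013 -0.    ]
```

```bash
python3 - <<'E'
from rig import manip
manip.sign_off(); print(manip.get_time())
E
```

```text
the job is handed in; nothing more can be done
the job is handed in; nothing more can be done
```

I set the front upper jaw, left the slip key home on its screw and handed the job in at about 31 s of the 64 s. No verdict was reported.

- **Fitting:** I found the key and screw in the camera images, including how the splines stood (about 64.5°). I went in already lined up, so the key slid straight over the splines with no search turn. It came home at about 10 N, well under the 80 N limit.
- **Turning:** Torque rose at about 0.77 rad of clockwise turn, with the jaw up against the bar. It then stayed level, which is the clutch slipping. I turned about 0.35 rad past that point and stopped; the allowed band is 0.12 to 0.8 rad. The camera showed the handle turned about 20° on the sleeve, which agrees.
- **Final state:** The key is seated and still over about 1 s of pictures. The other bench items look where they were at the start, judged by eye in one overview picture.

Some checks were off or only indirect:

- **Lean:** On release the key leaned about 0.05 rad in its play (limit 0.2), and the handle sprang back about 0.025 rad.
- **Torque reading:** The slip read about 0.2–0.25 N m rather than 0.40. The 0.12 N m screw drag barely showed.
- **Stillness:** One check right after I backed off showed a difference, probably the arm still settling. The repeats were clean.
- **Jaw on the bar:** I judged this from the torque and the stopped sleeve; I did not measure it directly.

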